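# Register a printing block in the corner stop

## Task

Register the blue-faced printing block: with the fingertips, push it along the bench into the aluminium corner stop until its long side is flush against the long rail and its short side is flush against the short rail. Only push it: the block stays flat on the bench and is never picked up. Leave the tin, the ink pot and the jar where they stand.

Things in the scene. Friction and masses are not known exactly. Their poses are not given: they have to be found in the camera images.
- block: Loose printing block: hardwood slab, blue face with a pale leaf motif; 95 mm along its x, 120 mm along its y, 22 mm high, about 0.35 kg. Origin: centre of its underside; z up. Starts 30 to 65 mm short of the long rail and 30 to 75 mm short of the short one, turned up to 0.3 rad. Home, its centre is at x -47.5 mm, y -60 mm in the corner stop's axes, +x face on the long rail, +y face on the short.
- corner: L-shaped aluminium corner stop fixed to the bench, rails 14 mm high, 22 mm thick. Origin: the inner corner at bench height; z up. The long rail runs from it 240 mm along -y, inner face at x = 0 looking to -x (roughly to the robot); the short rail runs 150 mm along -x, inner face at y = 0 looking to -y. The block belongs at x < 0, y < 0. Place and yaw (-0.2 to 0.25 rad) vary.
- tin: Bystander: steel paint tin, red band, 64 mm diameter, 75 mm high. Origin: centre of its underside. The three bystanders stand behind the long rail, outside the short rail and some 370 mm along -y from the corner, in any order, clear of the way of the block.
- inkpot: Bystander: black ink pot with a yellow band, 56 mm diameter, 40 mm high. Origin: centre of its underside.
- jar: Bystander: green glass jar with a white cap, 54 mm diameter, 70 mm high. Origin: centre of its underside.
Not all that is in view belongs to the job. Leave any turquoise look-alike of the block alone.

How it is judged:
By the outcome, as a careful person would: the job done as asked, in the order asked, and still so for the second after the job is handed in, with the robot touching nothing.
It also fails if it takes over 56 s, if anything falls off the work surface, if the arm or the gripper's body presses on something with over 40 N, if the wrist force passes 120 N, or if a joint passes its speed limit or range.

## Robot

A 6-joint arm with a two-finger parallel gripper is mounted at the origin on the work surface. World frame = base frame: x ahead of the robot, y to its left, z up, the work surface at z = 0. Lengths are in m, angles in degrees, forces in N, time in s.
With the tool pointing down it reaches from about 0.25 to 0.85 m from the base axis. Payload 12.5 kg.
Tool frame: the origin (TCP) lies midway between the tips of the shut fingers; the grasp point (between the pads) lies 19 mm behind it; z points along the fingers, y is the line along which they close (so a half turn about z gives the same grasp; the last joint's range is limited). The gripper opens to 93 mm and grips with 3 to 60 N. Pads are 15 mm wide; open, the fingers measure 128 mm over their backs; the gripper's body (75 mm by 188 mm) begins 65 mm behind the grasp point.
Start: joints at [-68.847, 20.094, 94.641, -0, 65.266, -4.847], TCP at [0.241, -0.494, 0.219] pointing down, gripper open.
Joint ranges: [-157.81, 157.81], [-45, 120.19], [0.68, 151.7], [-89.99, 269.99], [4.06, 180], [-164.3, 164.3]. Speed limits (degrees/s): [127.2, 127.2, 159.86, 180, 180, 180].

## Interface

Orientations are given as [roll, pitch, yaw] about the fixed x, y, z axes, in that order (R = Rz(yaw) Ry(pitch) Rx(roll)).
In Python, from bench import state, capture, camera_params, hand_in, masks_of gives the robot as it stands.
- The arm moves only by the tool servo_tool, never from a script. Its arguments are lists of equal length, an entry for each row: "delta_pos": the shift along the world's x, y, z in m, a list of three; "delta_rot": the turn, a rotation vector about the world's x, y, z in degrees, a list of three; "grip": the gripper's target within -1 to 1 (shut at 1, half-way at 0, fully open at -1). A call has exactly 5 rows; each row shifts and turns the commanded pose from where the row before left it; what a row does not reach is not made up. A row lasts 1/10 s, in which the tool goes at most 50 mm and 8.59 degrees, less where a joint would pass 70% of its speed; a pose out of reach is approached as far as the arm can. A call with a gripper value outside its range is refused whole. The fingers move at their own pace and stop on an object; "force" is the grip in N (left out, the last holds). Time passes only in rows, so rows that do not move let the fingers close, or fill a call up. It gives the time, the measured TCP pose, the force, the opening and the grip force at its end, in the units of the state.
- state(): the state, without advancing time (a new reading comes with each control period).
- capture(name): name is "scene" or "side" or "wrist"; returns the picture (480x640x3 uint8, red, green, blue); there is no depth.
- camera_params(name): a dict with "camera_matrix" (3x3 intrinsics, pixels), "dist_coeffs" ([k1, k2, p1, p2, k3] as OpenCV has them; the pictures are not rectified), "pose" (4x4, takes a point from camera to world coordinates); the wrist camera has in their place "hand_eye" (4x4, takes a point from camera to tool coordinates, whose origin is the TCP and whose axes are the flange's). Camera axes: x right, y down, z forward; pixel columns grow to the right and rows downward; lengths in m; the calibration is good to about 2 mm. A picture is of the moment at which its call begins: read the wrist's pose just before it. camera_params takes no time and is no camera call.
- hand_in(): hands the job in; it is judged then, once.
Trained networks look in the newest picture that a camera, given by its name, has taken for a name from the list of things; names that differ only in an ending like _2 or _b are one class to them, and where a whole thing is asked for, a point or a joint stands for the part that bears it (a point fixed in the world has none). Each returns a list of dicts, best first, with "p" (0 to 1); they miss things now and then, are a little off and sometimes report something else, mostly with a low value. They report only what shows in the picture. A call takes as long as a camera call. They do not tell look-alikes from the thing itself.
- masks_of(query, camera): "pixels" (480x640 bool, what is visible of it) and "box" ([centre column, centre row, width, height] in pixels, round what is visible of it).
The state is a dict: "t": time; "joint_pos": joint angles; "dq": joint speeds; "joint_torque": joint torques, N m; "ee_pos": TCP position; "tcp_rot": TCP orientation; "contact_force": force on the tool from outside, world axes, zero at the start; "torque": the same for the moment, N m; "width": finger opening in m; "gripper_force": force on a finger pad.
Only numpy, scipy, OpenCV 4.12 (cv2) and the standard library are available. Lean on these libraries where they do the work, as an engineer would, in place of code of your own. Each camera call takes 0.05 s, during which the arm holds its last target. There are 200 camera calls.

## Working session

There is one attempt and no reset: what is moved stays moved. The work goes in short steps, Python scripts to look and compute and a tool call to move; the robot and the scene stay as the last step left them, time stands still between calls to the robot, and variables do not carry over. Pictures are saved under pics/ and viewed, at most 10 in all, crops included, and the job is handed in when it is done.

Besides the shell and the picture viewer there is one more tool, called after ">>>" as name(argument=value, ...) on one line, values as JSON. servo_tool: Moves the arm, as the interface text tells. Its arguments: {"type":"object","properties":{"delta_pos":{"type":"array","items":{"type":"array","items":{"type":"number"}}},"delta_rot":{"type":"array","items":{"type":"array","items":{"type":"number"}}},"grip":{"type":"array","items":{"type":"number"}},"force":{"type":"number"}},"required":["delta_pos","delta_rot","grip"]}

```bash
mkdir -p pics; cat > h.py <<'E'
import numpy as np, cv2
from bench import *
def ray(cam,uv,z):
    p=camera_params(cam);K=np.array(p["camera_matrix"]);d=np.array(p["dist_coeffs"]);T=np.array(p["pose"])
    n=cv2.undistortPoints(np.array(uv,float).reshape(-1,1,2),K,d).reshape(-1,2)
    r=np.c_[n,np.ones(len(n))]@T[:3,:3].T; o=T[:3,3]
    return o+r*((z-o[2])/r[:,2])[:,None]
def proj(cam,P):
    p=camera_params(cam);T=np.linalg.inv(np.array(p["pose"]))
    return cv2.projectPoints(np.array(P,float).reshape(-1,3),cv2.Rodrigues(T[:3,:3])[0],T[:3,3],np.array(p["camera_matrix"]),np.array(p["dist_coeffs"]))[0].reshape(-1,2)
E
python3 - <<'E'
from h import *
for c in ["scene","side"]:
    im=capture(c); cv2.imwrite(f"pics/{c}0.png",im[:,:,::-1])
    print(c,np.array(camera_params(c)["pose"]).round(3).tolist())
    for q in ["block","corner","tin","inkpot","jar"]:
        for m in masks_of(q,c):
            np.save(f"{c}_{q}.npy",m["pixels"]) if 0 else None
            print(q,round(m["p"],2),np.round(m["box"]).tolist())
            if q in("block",) :
                cs,_=cv2.findContours(m["pixels"].astype(np.uint8),0,2)
                k=max(cs,key=cv2.contourArea); a=cv2.approxPolyDP(k,4,True).reshape(-1,2); print(a.tolist(),ray(c,a,.022)[:,:2].round(3).tolist())
print(state()["t"])
E
```

```text
scene [[0.289, 0.643, -0.709, 1.325], [0.957, -0.185, 0.223, -0.196], [0.012, -0.743, -0.669, 0.779], [0.0, 0.0, 0.0, 1.0]]
block 0.75 [336.0, 189.0, 38.0, 34.0]
[[316, 170], [318, 204], [356, 202], [351, 169]] [[0.264, 0.163], [0.399, 0.125], [0.416, 0.213], [0.284, 0.25]]
block 0.73 [315.0, 248.0, 70.0, 45.0]
[[331, 225], [282, 239], [298, 271], [349, 255]] [[0.48, 0.129], [0.495, 0.012], [0.599, 0.018], [0.583, 0.134]]
block 0.73 [210.0, 219.0, 66.0, 43.0]
[[242, 215], [216, 195], [175, 219], [197, 238], [220, 232]] [[0.391, -0.054], [0.299, -0.099], [0.363, -0.203], [0.441, -0.164], [0.435, -0.113]]
block 0.61 [473.0, 286.0, 75.0, 58.0]
[[438, 270], [451, 295], [470, 313], [509, 299], [476, 259]] [[0.676, 0.294], [0.746, 0.286], [0.797, 0.299], [0.788, 0.391], [0.669, 0.387]]
block 0.59 [294.0, 357.0, 74.0, 54.0]
[[264, 331], [256, 379], [324, 385], [329, 337]] [[0.729, -0.084], [0.825, -0.121], [0.868, -0.015], [0.775, 0.025]]
corner 0.62 [338.0, 266.0, 132.0, 77.0]
tin 0.96 [429.0, 232.0, 31.0, 47.0]
inkpot 0.87 [353.0, 306.0, 31.0, 39.0]
jar 0.67 [208.0, 256.0, 24.0, 42.0]
sid
[... 239 characters left out ...]
0.472, 0.142], [0.488, 0.013]]
block 0.93 [205.0, 210.0, 74.0, 56.0]
[[206, 183], [167, 215], [203, 238], [239, 206], [238, 198]] [[0.804, -0.116], [0.854, -0.008], [0.766, 0.041], [0.719, -0.058], [0.726, -0.082]]
block 0.66 [426.0, 338.0, 86.0, 70.0]
[[405, 302], [387, 347], [454, 372], [470, 324]] [[0.371, 0.134], [0.396, 0.234], [0.287, 0.264], [0.259, 0.163]]
block 0.63 [173.0, 383.0, 84.0, 59.0]
[[146, 354], [132, 400], [134, 410], [209, 412], [216, 355]] [[0.785, 0.312], [0.778, 0.395], [0.769, 0.41], [0.656, 0.396], [0.672, 0.296]]
corner 0.98 [279.0, 280.0, 99.0, 125.0]
tin 0.69 [325.0, 269.0, 53.0, 57.0]
inkpot 0.58 [224.0, 257.0, 30.0, 33.0]
jar 0.58 [343.0, 184.0, 28.0, 40.0]
0.6
```

View pics/scene0.png

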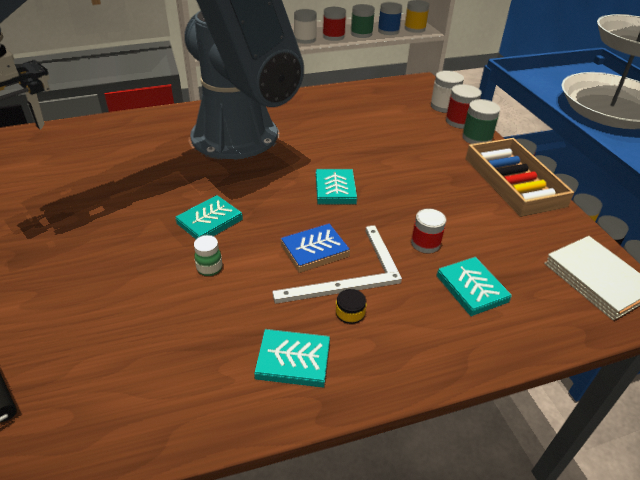

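View pics/side0.png

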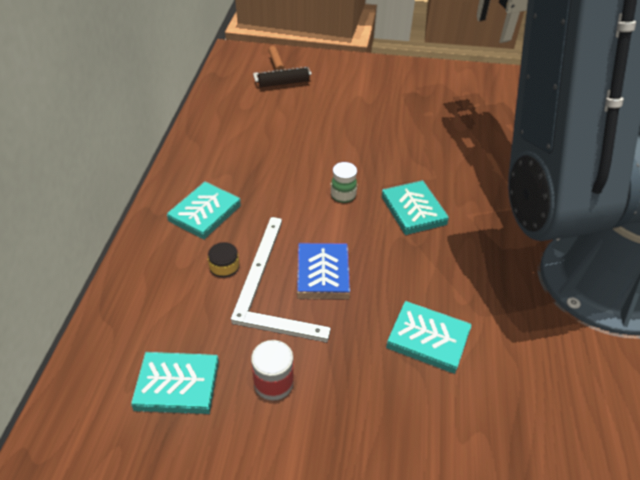

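The scene shows one blue-faced block, at scene (315,248) and side (325,272). Four turquoise look-alikes sit at scene (336,186), (210,217), (474,286) and (293,357). Only the blue one fits the description. The corner's inner vertex is near scene (388,276) / side (248,313). Next I fit the poses and check them in a crop.

```bash
cat >> h.py <<'E'
from scipy.optimize import minimize
B=np.array([[-.0475,-.06],[.0475,-.06],[.0475,.06],[-.0475,.06]])
L1=np.array([[0,-.24],[.022,-.24],[.022,.022],[0,.022]]); L2=np.array([[-.15,0],[.022,0],[.022,.022],[-.15,.022]])
def world(q,P,z):
    c,s=np.cos(q[2]),np.sin(q[2]); return np.c_[P@np.array([[c,s],[-s,c]])+q[:2],np.full(len(P),z)]
def hulls(what,q,c):
    if what=="block": return [proj(c,world(q,B,.022))]
    return [cv2.convexHull(np.float32(np.r_[proj(c,world(q,L,0)),proj(c,world(q,L,.014))])).reshape(-1,2) for L in (L1,L2)]
def ren(hs):
    m=np.zeros((960,1280),np.uint8)
    for h in hs: cv2.fillPoly(m,[np.int32(np.round((h+.5)*2*16))],1,shift=4)
    return cv2.GaussianBlur(m.astype(np.float32),(0,0),3)
def seg(what,im,c,roi):
    hsv=cv2.cvtColor(im,cv2.COLOR_RGB2HSV); h,s,v=cv2.split(hsv)
    if what=="block":
        m=((h>105)&(h<130)&(s>110)).astype(np.uint8)
        m=cv2.morphologyEx(m,cv2.MORPH_CLOSE,np.ones((11,11)))
    else: m=((s<70)&(v>90)).astype(np.uint8)
    r=cv2.dilate(roi.astype(np.uint8),np.ones((9,9))); m=m*r
    n,l,st,_=cv2.connectedComponentsWithStats(m); 
    return (l==1+np.argmax(st[1:,4])).astype(np.uint8)
def fit(what,segs,q0):
    T={c:cv2.GaussianBlur(cv2.resize(m,(1280,960),interpolation=0).astype(np.float32),(0,0),3) for c,m in segs.items()}
    f=lambda q:sum(float(((ren(hulls(what,q,c))-T[c])**2).sum()/T[c].sum()) for c in T)
    for k in range(2):
        r=minimize(f,q0,method="Nelder-Mead",options=dict(initial_simplex=np.array(q0)+np.array([[0,0,0],[.015,0,0],[0,.015,0],[0,0,.12]])/(1+2*k),xatol=1e-5,fatol=1e-5)); q0=r.x
    return r.x,r.fun
def blockroi(im,q,c):
    m=np.zeros((480,640),np.uint8); cv2.fillPoly(m,[np.int32(proj(c,world(q,B*1.6,.022)))],1); return m
def rel(qb,qc):
    d=np.array(qb[:2])-qc[:2]; c,s=np.cos(qc[2]),np.sin(qc[2]); return np.r_[c*d[0]+s*d[1],-s*d[0]+c*d[1],qb[2]-qc[2]]
E
python3 - <<'E'
from h import *
ims={c:cv2.imread(f"pics/{c}0.png")[:,:,::-1].copy() for c in("scene","side")}
q0=[.53,.08,-.12]
bs={c:seg("block",ims[c],c,blockroi(ims[c],q0,c)) for c in ims}
qb,fb=fit("block",bs,q0)
cor={"scene":[388,276],"side":[248,313]}
for c in cor: print(ray(c,[cor[c]],.014).round(3))
cs={}
for c in ims:
    capture(c); cs[c]=seg("corner",ims[c],c,masks_of("corner",c)[0]["pixels"])
p=ray("scene",[cor["scene"]],.014)[0]
qc,fc=min((fit("corner",cs,[p[0],p[1],y]) for y in(-.1,.1)),key=lambda t:t[1])
print("block",qb,fb,"corner",qc,fc,"rel",rel(qb,qc))
for c in ims:
  print(c,[(w,fit(w,{c:s[c]},q)[0].round(4)) for w,s,q in(("block",bs,qb),("corner",cs,qc))])
np.save("qc.npy",qc);np.save("qb.npy",qb)
out=[]
for c,(u,v) in(("scene",(335,265)),("side",(280,275))):
    im=cv2.resize(ims[c][v-70:v+70,u-70:u+70],None,fx=2.8,fy=2.8)
    for w,q in(("block",qb),("corner",qc)):
        for h in hulls(w,q,c): cv2.polylines(im,[np.int32((h+.5-[u-70,v-70])*2.8)],True,(255,0,255),1)
    out.append(im)
cv2.imwrite("pics/fit0.png",np.hstack(out)[:,:,::-1])
s=state();print(s["t"],s["tcp_rot"],s["ee_pos"],s["width"])
E
```

```text
[[0.656 0.192 0.014]]
[[0.642 0.198 0.014]]
block [0.52619038 0.07549809 0.16247932] 0.01639381656423211 corner [ 0.64544565  0.19370953 -0.06851227] 0.04162427317351103 rel [-0.1108829  -0.12609817  0.2309916 ]Traceback (most recent call last):
  File "<stdin>", line 15, in <module>
  File "h.py", line 36, in fit
    r=minimize(f,q0,method="Nelder-Mead",options=dict(initial_simplex=np.array(q0)+np.array([[0,0,0],[.015,0,0],[0,.015,0],[0,0,.12]])/(1+2*k),xatol=1e-5,fatol=1e-5)); q0=r.x
    res = _minimize_neldermead(fun, x0, args, callback, bounds=bounds,
                               **options)
    fxcc = func(xcc)
    fx = function(np.copy(x), *(wrapper_args + args))
  File "h.py", line 34, in <lambda>
    f=lambda q:sum(float(((ren(hulls(what,q,c))-T[c])**2).sum()/T[c].sum()) for c in T)
               ~~~^^^^^^^^^^^^^^^^^^^^^^^^^^^^^^^^^^^^^^^^^^^^^^^^^^^^^^^^^^^^^^^^^^^^^
  File "h.py", line 34, in <genexpr>
    f=lambda q:sum(float(((ren(hulls(what,q,c))-T[c])**2).sum()/T[c].sum()) for c in T)
                               ~~~~~^^^^^^^^^^
  File "h.py", line 17, in hulls
    if what=="block": return [proj(c,world(q,B,.022))]
                              ~~~~^^^^^^^^^^^^^^^^^^^
  File "h.py", line 9, in proj
    p=camera_params(cam);T=np.linalg.inv(np.array(p["pose"]))
ValueError: time passes only in moves, steps and waits
```

```bash
python3 - <<'E'
s=open("h.py").read().replace("from bench import *","from bench import *\nfrom functools import lru_cache\nfrom bench import camera_params as _cp\n@lru_cache(None)\ndef camera_params(c): return _cp(c)")
open("h.py","w").write(s)
E
python3 - <<'E'
from h import *
ims={c:cv2.imread(f"pics/{c}0.png")[:,:,::-1].copy() for c in("scene","side")}
qb=[0.52619,0.0755,0.16248];qc=[0.64545,0.19371,-0.06851]
bs={c:seg("block",ims[c],c,blockroi(ims[c],qb,c)) for c in ims}
cs={}
for c in ims:
    capture(c); cs[c]=seg("corner",ims[c],c,masks_of("corner",c)[0]["pixels"])
    np.save(f"cs_{c}.npy",cs[c])
    print(c,[(w,fit(w,{c:s[c]},q)) for w,s,q in(("block",bs,qb),("corner",cs,qc))])
np.save("qc.npy",qc);np.save("qb.npy",qb)
out=[]
for c,(u,v) in(("scene",(335,265)),("side",(280,275))):
    im=cv2.resize(ims[c][v-70:v+70,u-70:u+70],None,fx=2.8,fy=2.8)
    for w,q in(("block",qb),("corner",qc)):
        for h in hulls(w,q,c): cv2.polylines(im,[np.int32((h+.5-[u-70,v-70])*2.8)],True,(255,0,255),1)
    out.append(im)
cv2.imwrite("pics/fit0.png",np.hstack(out)[:,:,::-1])
for x in ([-.06,-.16],[-.095-.02,-.06],[-.0475,-.14]): print(x,world(qc,np.array([x]),0))
s=state();print(s["t"],s["tcp_rot"],s["ee_pos"],s["width"])
E
```

```text
scene [('block', (array([0.52619, 0.0755 , 0.16248]), np.float64(0.003782654646784067))), ('corner', (array([ 0.64355633,  0.1973345 , -0.0713106 ]), np.float64(0.010810013860464096)))]
side [('block', (array([0.52662472, 0.0749112 , 0.15264768]), np.float64(0.011451821774244308))), ('corner', (array([ 0.646574  ,  0.1922854 , -0.06917234]), np.float64(0.0005496739177033305)))]
[-0.06, -0.16] [[0.57463773 0.03819273 0.        ]]
[-0.115, -0.06] [[0.52661239 0.14172324 0.        ]]
[-0.0475, -0.14] [[0.58847753 0.0572901  0.        ]]
1.0 [-1.79997493e+02  6.27416471e-04  2.60010700e+01] [ 0.24113067 -0.49429482  0.21860198] 0.09293353701615097
```

View pics/fit0.png

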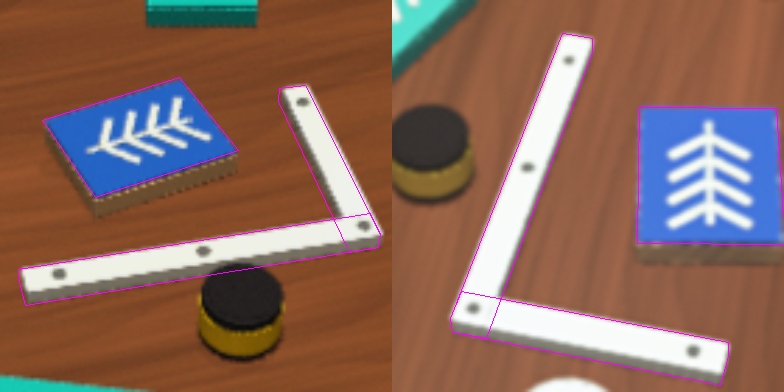

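Both fits match the image outlines, and the blue block in the crop is confirmed. I'll use the half-open fingers as a two-point pusher. First move: approach behind the face opposite the long rail.

>>> servo_tool(delta_pos=[[0.013,0.0383,0],[0.013,0.0383,0],[0.013,0.0383,0],[0.013,0.0383,0],[0.013,0.0383,0]], delta_rot=[[0,0,-2],[0,0,-2],[0,0,-2],[0,0,-2],[0,0,-2]], grip=[0,0,0,0,0])

```text
t: 1.5
ee_pos: [0.3063, -0.3013, 0.2187]
tcp_rot: [180.0, -0.0, 15.9]
contact_force: [0.6, -0.7, 0.6]
width: 0.0579
gripper_force: 0.0
```

>>> servo_tool(delta_pos=[[0.013,0.0383,0],[0.013,0.0383,0],[0.013,0.0383,0],[0.013,0.0383,0],[0.013,0.0383,0]], delta_rot=[[0,0,-2],[0,0,-2],[0,0,-2],[0,0,-2],[0,0,-2]], grip=[0,0,0,0,0])

```text
t: 2.0
ee_pos: [0.3714, -0.1098, 0.2189]
tcp_rot: [180.0, -0.0, 5.9]
contact_force: [0.2, -1.0, 0.2]
width: 0.0465
gripper_force: 0.0
```

>>> servo_tool(delta_pos=[[0.013,0.0383,0],[0.013,0.0383,0],[0.013,0.0383,0],[0.013,0.0383,0],[0.013,0.0383,0]], delta_rot=[[0,0,-2],[0,0,-2],[0,0,-2],[0,0,-2],[0,0,-2]], grip=[0,0,0,0,0])

```text
t: 2.5
ee_pos: [0.4364, 0.082, 0.2188]
tcp_rot: [-180.0, -0.0, -4.1]
contact_force: [0.5, -0.5, -0.2]
width: 0.0463
gripper_force: 0.0
```

>>> servo_tool(delta_pos=[[0,0,0],[0,0,0],[0,0,0],[0,0,0],[0,0,0]], delta_rot=[[0,0,0],[0,0,0],[0,0,0],[0,0,0],[0,0,0]], grip=[0,0,0,0,0])

```text
t: 3.0
ee_pos: [0.4361, 0.0794, 0.2187]
tcp_rot: [180.0, -0.0, -4.1]
contact_force: [-0.2, -0.3, 0.8]
width: 0.0464
gripper_force: 0.0
```

>>> servo_tool(delta_pos=[[0,0,-0.045],[0,0,-0.045],[0,0,-0.045],[0,0,-0.04],[0,0,-0.02]], delta_rot=[[0,0,0],[0,0,0],[0,0,0],[0,0,0],[0,0,0]], grip=[0,0,0,0,0])

```text
t: 3.5
ee_pos: [0.4346, 0.0795, 0.021]
tcp_rot: [180.0, 0.2, -4.1]
contact_force: [0.4, 0.1, 0.3]
width: 0.0466
gripper_force: 0.0
```

>>> servo_tool(delta_pos=[[0,0,-0.006],[0,0,-0.006],[0,0,0],[0,0,0],[0,0,0]], delta_rot=[[0,0,0],[0,0,0],[0,0,0],[0,0,0],[0,0,0]], grip=[0,0,0,0,0])

```text
t: 4.0
ee_pos: [0.4367, 0.0802, 0.0125]
tcp_rot: [-180.0, -0.1, -4.0]
contact_force: [-0.5, -0.4, -0.5]
width: 0.0463
gripper_force: 0.0
```

```bash
python3 - <<'E'
from h import *
ims=[cv2.resize(capture(c)[v-100:v+100,u-100:u+100],None,fx=2,fy=2) for c,u,v in(("scene",315,235),("side",330,260))]
cv2.imwrite("pics/a1.png",np.hstack(ims)[:,:,::-1])
E
```

```text
(no output)
```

View pics/a1.png

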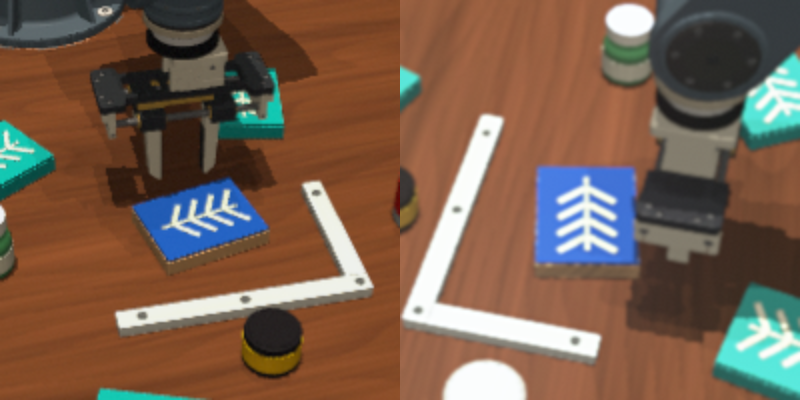

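Crop: both fingertips (155,175) and (208,170) are on the bench behind the block, which hasn't been touched. Now I push toward the long rail.

>>> servo_tool(delta_pos=[[0.008,-0.0005,0],[0.008,-0.0006,0],[0.008,-0.0005,0],[0.008,-0.0006,0],[0.008,-0.0005,0]], delta_rot=[[0,0,0],[0,0,0],[0,0,0],[0,0,0],[0,0,0]], grip=[0,0,0,0,0])

```text
t: 4.6
ee_pos: [0.4765, 0.0775, 0.0115]
tcp_rot: [180.0, 0.1, -4.0]
contact_force: [-2.9, 0.9, 1.3]
width: 0.0464
gripper_force: 1.2
```

>>> servo_tool(delta_pos=[[0.008,-0.0005,0],[0.008,-0.0006,0],[0.008,-0.0005,0],[0.008,-0.0006,0],[0.004,-0.0003,0]], delta_rot=[[0,0,0],[0,0,0],[0,0,0],[0,0,0],[0,0,0]], grip=[0,0,0,0,0])

```text
t: 5.1
ee_pos: [0.5129, 0.0749, 0.0116]
tcp_rot: [-180.0, -0.0, -4.0]
contact_force: [-3.6, 0.4, 2.3]
width: 0.0465
gripper_force: 1.7
```

```bash
cat > look.py <<'E'
import sys
from h import *
n=sys.argv[1]; guess=[float(x) for x in sys.argv[2:5]]; qc=np.array([.646,.193,-.069])
g=np.r_[world(qc,np.array([guess[:2]]),0)[0,:2],qc[2]+guess[2]]
ims={c:capture(c) for c in("scene","side")}
s={c:seg("block",ims[c],c,blockroi(ims[c],g,c)) for c in ims}
cc={"scene":[.6436,.1973,-.0713],"side":[.6466,.1923,-.0692]}
for c in ims:
    q,f=fit("block",{c:s[c]},g); print(c,"rel(mm)",(rel(q,cc[c])*[1e3,1e3,1]).round(4),"f",round(f,3))
out=[]
for c,u,v in(("scene",330,255),("side",290,270)): out.append(cv2.resize(ims[c][v-70:v+70,u-70:u+70],None,fx=2.8,fy=2.8))
cv2.imwrite(f"pics/{n}.png",np.hstack(out)[:,:,::-1])
t=state(); e=rel(np.r_[t["ee_pos"][:2],0],qc); print("tcp rel",e[:2].round(4),t["t"],np.round(t["contact_force"],1))
E
python3 look.py b1 -.065 -.12 0
```

```text
scene rel(mm) [-6.56070e+01 -1.41775e+02  3.07000e-02] f 0.006
side rel(mm) [-6.232380e+01 -1.364081e+02  9.220000e-02] f 0.712
tcp rel [-0.1247 -0.127 ] 5.2 [-1.   0.   0.7]
```

>>> servo_tool(delta_pos=[[0.004,-0.0003,0],[0.004,-0.0003,0],[0.004,-0.0003,0],[0.003,-0.0002,0],[0.002,-0.0001,0]], delta_rot=[[0,0,0],[0,0,0],[0,0,0],[0,0,0],[0,0,0]], grip=[0,0,0,0,0])

```text
t: 5.7
ee_pos: [0.5294, 0.0738, 0.0116]
tcp_rot: [-180.0, 0.0, -4.0]
contact_force: [-2.3, -0.5, 0.6]
width: 0.0467
gripper_force: 1.1
```

>>> servo_tool(delta_pos=[[0.001,0,0],[0.001,0,0],[0.001,0,0],[0,0,0],[0,0,0]], delta_rot=[[0,0,0],[0,0,0],[0,0,0],[0,0,0],[0,0,0]], grip=[0,0,0,0,0])

```text
t: 6.2
ee_pos: [0.5323, 0.0738, 0.0117]
tcp_rot: [-180.0, -0.0, -4.0]
contact_force: [-0.2, 0.5, 0.0]
width: 0.0467
gripper_force: 0.2
```

```bash
python3 look.py b2 -.048 -.142 0
```

```text
scene rel(mm) [-4.655090e+01 -1.409993e+02  1.040000e-02] f 0.005
side rel(mm) [-4.639190e+01 -1.349348e+02  9.500000e-03] f 0.766
tcp rel [-0.1052 -0.1268] 6.3 [-0.8 -0.3 -0.4]
```

View pics/b2.png

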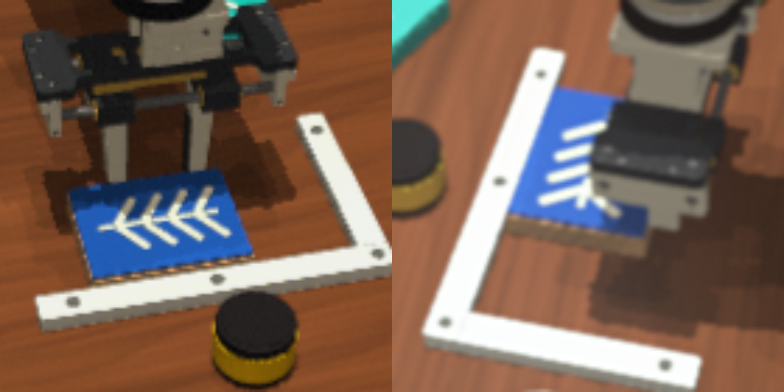

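The block is within about 1 mm of the long rail (near scene crop (170,270)). I creep on until contact force shows.

>>> servo_tool(delta_pos=[[0.0005,0,0],[0.0005,0,0],[0.0005,0,0],[0,0,0],[0,0,0]], delta_rot=[[0,0,0],[0,0,0],[0,0,0],[0,0,0],[0,0,0]], grip=[0,0,0,0,0])

```text
t: 6.8
ee_pos: [0.5336, 0.0738, 0.0116]
tcp_rot: [180.0, 0.0, -4.0]
contact_force: [-3.4, -0.7, 2.1]
width: 0.0466
gripper_force: 1.6
```

>>> servo_tool(delta_pos=[[0.0005,0,0],[0.0005,0,0],[0.0005,0,0],[0,0,0],[0,0,0]], delta_rot=[[0,0,0],[0,0,0],[0,0,0],[0,0,0],[0,0,0]], grip=[0,0,0,0,0])

```text
t: 7.3
ee_pos: [0.5339, 0.0738, 0.0115]
tcp_rot: [180.0, 0.2, -4.0]
contact_force: [-9.5, 0.7, 7.6]
width: 0.0465
gripper_force: 4.5
```

>>> servo_tool(delta_pos=[[-0.01,0.0007,0],[-0.01,0.0007,0],[0,0,0.03],[0,0,0.03],[0.008,-0.013,0]], delta_rot=[[0,0,0],[0,0,0],[0,0,0],[0,0,0],[0,0,7.5]], grip=[0,0,0,0,0])

```text
t: 7.8
ee_pos: [0.5242, 0.0631, 0.0749]
tcp_rot: [180.0, -0.3, 3.6]
contact_force: [0.5, -0.0, -0.9]
width: 0.0466
gripper_force: 0.0
```

>>> servo_tool(delta_pos=[[0.008,-0.013,0],[0.008,-0.013,0],[0.008,-0.013,0],[0.008,-0.013,0],[0.008,-0.013,0]], delta_rot=[[0,0,7.5],[0,0,7.5],[0,0,7.5],[0,0,7.5],[0,0,7.5]], grip=[0,0,0,0,0])

```text
t: 8.3
ee_pos: [0.5632, -0.0033, 0.0716]
tcp_rot: [180.0, -0.0, 41.3]
contact_force: [-0.2, 0.4, -0.2]
width: 0.0464
gripper_force: 0.0
```

>>> servo_tool(delta_pos=[[0.008,-0.013,0],[0.007,-0.017,0],[0,0,0],[0,0,0],[0,0,0]], delta_rot=[[0,0,7.5],[0,0,7.5],[0,0,7.5],[0,0,7.5],[0,0,7.5]], grip=[0,0,0,0,0])

```text
t: 8.8
ee_pos: [0.5779, -0.0329, 0.0715]
tcp_rot: [180.0, -0.0, 78.8]
contact_force: [0.7, -0.1, -0.8]
width: 0.0464
gripper_force: 0.0
```

>>> servo_tool(delta_pos=[[0,0,0],[0,0,0],[0,0,0],[0,0,0],[0,0,0]], delta_rot=[[0,0,7.5],[0,0,0],[0,0,0],[0,0,0],[0,0,0]], grip=[0,0,0,0,0])

```text
t: 9.3
ee_pos: [0.5781, -0.0328, 0.0716]
tcp_rot: [180.0, 0.0, 85.9]
contact_force: [-0.4, 0.3, 0.1]
width: 0.0467
gripper_force: 0.0
```

```bash
python3 look.py b3 -.048 -.142 0
```

```text
scene rel(mm) [-4.471980e+01 -1.413816e+02  4.600000e-03] f 0.006
side rel(mm) [-4.865430e+01 -1.367902e+02  8.500000e-03] f 0.017
tcp rel [-0.0522 -0.2299] 9.4 [-0.7  0.2 -0.2]
```

View pics/b3.png

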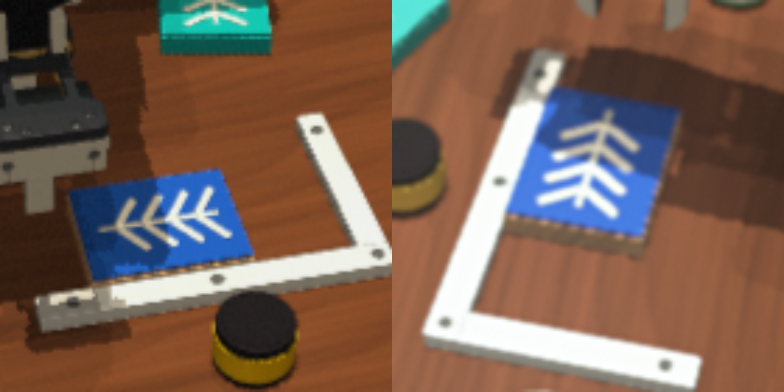

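The block is flush along the long rail and the fingers are clear behind the end face. I lower them and push toward the short rail.

>>> servo_tool(delta_pos=[[0,0,-0.03],[0,0,-0.02],[0,0,-0.01],[0,0,0],[0,0,0]], delta_rot=[[0,0,0],[0,0,0],[0,0,0],[0,0,0],[0,0,0]], grip=[0,0,0,0,0])

```text
t: 9.9
ee_pos: [0.5786, -0.0329, 0.0123]
tcp_rot: [180.0, 0.0, 86.0]
contact_force: [0.1, -0.1, 0.6]
width: 0.0465
gripper_force: 0.0
```

>>> servo_tool(delta_pos=[[0.0005,0.008,0],[0.0006,0.008,0],[0.0005,0.008,0],[0.0006,0.008,0],[0.0005,0.008,0]], delta_rot=[[0,0,0],[0,0,0],[0,0,0],[0,0,0],[0,0,0]], grip=[0,0,0,0,0])

```text
t: 10.4
ee_pos: [0.5812, 0.0078, 0.012]
tcp_rot: [180.0, 0.0, 86.0]
contact_force: [-0.1, -3.7, 2.2]
width: 0.0463
gripper_force: 1.6
```

>>> servo_tool(delta_pos=[[0.0005,0.008,0],[0.0006,0.008,0],[0.0005,0.008,0],[0.0006,0.008,0],[0.0005,0.008,0]], delta_rot=[[0,0,0],[0,0,0],[0,0,0],[0,0,0],[0,0,0]], grip=[0,0,0,0,0])

```text
t: 10.9
ee_pos: [0.5836, 0.0478, 0.0116]
tcp_rot: [-180.0, 0.0, 86.0]
contact_force: [-0.0, -3.7, 3.7]
width: 0.0465
gripper_force: 1.8
```

>>> servo_tool(delta_pos=[[0.0003,0.004,0],[0.0003,0.004,0],[0.0003,0.004,0],[0.0001,0.002,0],[0.0001,0.002,0]], delta_rot=[[0,0,0],[0,0,0],[0,0,0],[0,0,0],[0,0,0]], grip=[0,0,0,0,0])

```text
t: 11.4
ee_pos: [0.5846, 0.0633, 0.0116]
tcp_rot: [-180.0, 0.0, 86.0]
contact_force: [-1.1, -3.6, 2.8]
width: 0.0464
gripper_force: 1.5
```

```bash
python3 look.py b4 -.048 -.066 0
```

```text
scene rel(mm) [-4.34153e+01 -6.39551e+01  2.50000e-03] f 0.372
side rel(mm) [-4.91754e+01 -6.24749e+01 -8.30000e-03] f 0.024
tcp rel [-0.0524 -0.1334] 11.5 [-0.5 -0.4 -0.2]
```

About 3–5 mm to go.

>>> servo_tool(delta_pos=[[0.0001,0.001,0],[0,0.001,0],[0.0001,0.001,0],[0,0.0005,0],[0,0,0]], delta_rot=[[0,0,0],[0,0,0],[0,0,0],[0,0,0],[0,0,0]], grip=[0,0,0,0,0])

```text
t: 12.0
ee_pos: [0.5847, 0.0668, 0.0115]
tcp_rot: [-180.0, -0.0, 86.0]
contact_force: [0.6, 0.1, 0.2]
width: 0.0462
gripper_force: 0.2
```

>>> servo_tool(delta_pos=[[0,0.0005,0],[0,0.0005,0],[0,0.0005,0],[0,0,0],[0,0,0]], delta_rot=[[0,0,0],[0,0,0],[0,0,0],[0,0,0],[0,0,0]], grip=[0,0,0,0,0])

```text
t: 12.5
ee_pos: [0.5849, 0.0683, 0.0117]
tcp_rot: [180.0, -0.0, 86.0]
contact_force: [0.0, -0.3, 0.1]
width: 0.0463
gripper_force: 0.1
```

>>> servo_tool(delta_pos=[[0,0.0005,0],[0,0.0005,0],[0,0.0005,0],[0,0,0],[0,0,0]], delta_rot=[[0,0,0],[0,0,0],[0,0,0],[0,0,0],[0,0,0]], grip=[0,0,0,0,0])

```text
t: 13.0
ee_pos: [0.5849, 0.0689, 0.0117]
tcp_rot: [180.0, 0.1, 86.0]
contact_force: [-1.2, -7.2, 0.4]
width: 0.0467
gripper_force: 3.7
```

>>> servo_tool(delta_pos=[[0,0.0005,0],[0,0.0005,0],[0,0,0],[0,0,0],[0,0,0]], delta_rot=[[0,0,0],[0,0,0],[0,0,0],[0,0,0],[0,0,0]], grip=[0,0,0,0,0])

```text
t: 13.5
ee_pos: [0.5849, 0.069, 0.0117]
tcp_rot: [180.0, 0.1, 86.0]
contact_force: [-0.3, -13.6, 1.6]
width: 0.0464
gripper_force: 6.9
```

```bash
python3 look.py b5 -.048 -.061 0
```

```text
scene rel(mm) [-4.29241e+01 -6.02232e+01  7.40000e-03] f 0.396
side rel(mm) [-4.92550e+01 -5.82398e+01  4.60000e-03] f 0.023
tcp rel [-0.0524 -0.1279] 13.6 [ -0.2 -14.3   0.6]
```

View pics/b5.png

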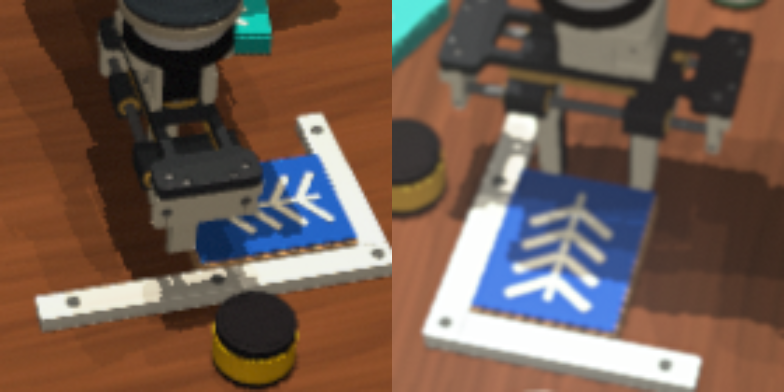

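The block is seated against the short rail at 14 N. Now I back off and re-press it squarely against the long rail from the side.

>>> servo_tool(delta_pos=[[-0.0007,-0.01,0],[-0.0007,-0.01,0],[0,0,0.03],[0,0,0.03],[-0.0085,0.011,0]], delta_rot=[[0,0,0],[0,0,0],[0,0,0],[0,0,0],[0,0,-7.5]], grip=[0,0,0,0,0])

```text
t: 14.1
ee_pos: [0.5776, 0.0607, 0.0754]
tcp_rot: [179.6, -0.1, 78.4]
contact_force: [-0.3, -0.1, -0.2]
width: 0.0465
gripper_force: 0.0
```

>>> servo_tool(delta_pos=[[-0.0085,0.011,0],[-0.0085,0.011,0],[-0.0085,0.011,0],[-0.0085,0.011,0],[-0.0085,0.011,0]], delta_rot=[[0,0,-7.5],[0,0,-7.5],[0,0,-7.5],[0,0,-7.5],[0,0,-7.5]], grip=[0,0,0,0,0])

```text
t: 14.6
ee_pos: [0.5321, 0.1168, 0.0717]
tcp_rot: [-180.0, -0.0, 40.7]
contact_force: [-0.1, 0.7, 0.3]
width: 0.0466
gripper_force: 0.0
```

>>> servo_tool(delta_pos=[[-0.0085,0.011,0],[-0.0085,0.01,0],[0,0,0],[0,0,0],[0,0,0]], delta_rot=[[0,0,-7.5],[0,0,-7.5],[0,0,-7.5],[0,0,-7.5],[0,0,-7.5]], grip=[0,0,0,0,0])

```text
t: 15.1
ee_pos: [0.5154, 0.1375, 0.0717]
tcp_rot: [-180.0, -0.0, 3.2]
contact_force: [0.8, 0.3, -0.3]
width: 0.0462
gripper_force: 0.0
```

>>> servo_tool(delta_pos=[[0,0,0],[0,0,0],[0,0,0],[0,0,0],[0,0,0]], delta_rot=[[0,0,-7.5],[0,0,0],[0,0,0],[0,0,0],[0,0,0]], grip=[0,0,0,0,0])

```text
t: 15.6
ee_pos: [0.5154, 0.1376, 0.0716]
tcp_rot: [-180.0, -0.0, -3.9]
contact_force: [-0.0, -0.1, -0.6]
width: 0.0469
gripper_force: 0.0
```

```bash
python3 look.py b6 -.048 -.061 0
```

```text
scene rel(mm) [-4.62680e+01 -6.25568e+01  5.30000e-03] f 0.006
side rel(mm) [-4.81977e+01 -5.85216e+01  2.90000e-03] f 0.109
tcp rel [-0.1264 -0.0642] 15.7 [ 0.9 -0.4 -0.2]
```

>>> servo_tool(delta_pos=[[0,0,-0.03],[0,0,-0.02],[0,0,-0.01],[0,0,0],[0,0,0]], delta_rot=[[0,0,0],[0,0,0],[0,0,0],[0,0,0],[0,0,0]], grip=[0,0,0,0,0])

```text
t: 16.2
ee_pos: [0.5158, 0.1378, 0.0122]
tcp_rot: [-180.0, -0.0, -4.0]
contact_force: [-0.1, -0.4, -0.4]
width: 0.0468
gripper_force: 0.0
```

>>> servo_tool(delta_pos=[[0.005,-0.0003,0],[0.005,-0.0004,0],[0.005,-0.0003,0],[0.003,-0.0002,0],[0.002,-0.0002,0]], delta_rot=[[0,0,0],[0,0,0],[0,0,0],[0,0,0],[0,0,0]], grip=[0,0,0,0,0])

```text
t: 16.7
ee_pos: [0.5358, 0.1363, 0.0117]
tcp_rot: [-180.0, -0.0, -4.0]
contact_force: [0.3, -0.3, 1.2]
width: 0.0466
gripper_force: 0.0
```

>>> servo_tool(delta_pos=[[0.001,0,0],[0.0005,0,0],[0.0005,0,0],[0,0,0],[0,0,0]], delta_rot=[[0,0,0],[0,0,0],[0,0,0],[0,0,0],[0,0,0]], grip=[0,0,0,0,0])

```text
t: 17.2
ee_pos: [0.5373, 0.1363, 0.0116]
tcp_rot: [180.0, 0.0, -4.0]
contact_force: [-0.5, 0.8, 0.4]
width: 0.0463
gripper_force: 0.0
```

>>> servo_tool(delta_pos=[[0.0005,0,0],[0.0005,0,0],[0.0005,0,0],[0,0,0],[0,0,0]], delta_rot=[[0,0,0],[0,0,0],[0,0,0],[0,0,0],[0,0,0]], grip=[0,0,0,0,0])

```text
t: 17.7
ee_pos: [0.5382, 0.1363, 0.0115]
tcp_rot: [180.0, 0.1, -4.0]
contact_force: [-5.8, 0.0, 4.0]
width: 0.047
gripper_force: 2.7
```

>>> servo_tool(delta_pos=[[0.0005,0,0],[0.0005,0,0],[0,0,0],[0,0,0],[0,0,0]], delta_rot=[[0,0,0],[0,0,0],[0,0,0],[0,0,0],[0,0,0]], grip=[0,0,0,0,0])

```text
t: 18.2
ee_pos: [0.5383, 0.1362, 0.0115]
tcp_rot: [180.0, 0.2, -4.0]
contact_force: [-9.2, -0.3, 8.2]
width: 0.0467
gripper_force: 5.0
```

>>> servo_tool(delta_pos=[[-0.005,0.0003,0],[-0.01,0.0006,0],[-0.01,0.0006,0],[0,0,0.02],[0,0,0.04]], delta_rot=[[0,0,0],[0,0,0],[0,0,0],[0,0,0],[0,0,0]], grip=[0,0,0,0,0])

```text
t: 18.7
ee_pos: [0.5125, 0.1376, 0.0702]
tcp_rot: [179.9, 0.3, -4.0]
contact_force: [1.2, -0.2, 0.1]
width: 0.0463
gripper_force: 0.0
```

>>> servo_tool(delta_pos=[[0,0,0.04],[-0.02,-0.02,0.04],[-0.02,-0.04,0.02],[-0.02,-0.04,0],[-0.02,-0.04,0]], delta_rot=[[0,0,0],[0,0,0],[0,0,0],[0,0,0],[0,0,0]], grip=[0,0,0,0,0])

```text
t: 19.2
ee_pos: [0.4337, -0.0032, 0.1722]
tcp_rot: [180.0, -0.1, -3.9]
contact_force: [1.1, -0.4, -0.1]
width: 0.0464
gripper_force: 0.0
```

>>> servo_tool(delta_pos=[[0,-0.04,0],[0,-0.04,0],[0,-0.04,0],[0,-0.04,0],[0,0,0]], delta_rot=[[0,0,0],[0,0,0],[0,0,0],[0,0,0],[0,0,0]], grip=[0,0,0,0,0])

```text
t: 19.7
ee_pos: [0.4346, -0.1654, 0.1716]
tcp_rot: [179.9, -0.1, -4.2]
contact_force: [-0.3, 0.0, -0.2]
width: 0.0464
gripper_force: 0.0
```

```bash
python3 look.py b7 -.048 -.061 0
```

```text
scene rel(mm) [-4.55862e+01 -6.22468e+01 -2.30000e-03] f 0.005
side rel(mm) [-4.86858e+01 -5.88729e+01 -5.80000e-03] f 0.016
tcp rel [-0.1867 -0.369 ] 19.8 [0.7 0.3 0.3]
```

View pics/b7.png

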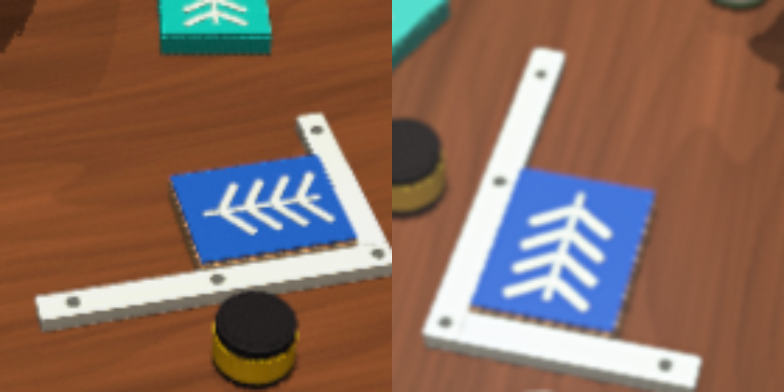

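It looks seated, averaging x -47.1, y -60.6 mm. I'll check the seams closely with the wrist camera.

```bash
python3 -c "
from h import *
p=camera_params('wrist');print(np.round(p['hand_eye'],3),np.round(p['camera_matrix']))"
```

```text
[[ 0.    -0.958 -0.287  0.08 ]
 [ 1.    -0.     0.002  0.   ]
 [-0.002 -0.287  0.958 -0.166]
 [ 0.     0.     0.     1.   ]] [[425.   0. 321.]
 [  0. 425. 231.]
 [  0.   0.   1.]]
```

>>> servo_tool(delta_pos=[[0.012,0.036,0.01],[0.012,0.036,0.01],[0.012,0.036,0.01],[0.012,0.036,0],[0.012,0.036,0]], delta_rot=[[0,0,0],[0,0,0],[0,0,0],[0,0,0],[0,0,0]], grip=[0,0,0,0,0])

```text
t: 20.3
ee_pos: [0.4946, 0.0208, 0.2019]
tcp_rot: [-180.0, -0.0, -3.9]
contact_force: [0.1, -0.7, 0.3]
width: 0.0465
gripper_force: 0.0
```

>>> servo_tool(delta_pos=[[0.012,0.036,0],[0.012,0.036,0],[0.012,0.036,0],[0,0,0],[0,0,0]], delta_rot=[[0,0,0],[0,0,0],[0,0,0],[0,0,0],[0,0,0]], grip=[0,0,0,0,0])

```text
t: 20.8
ee_pos: [0.53, 0.1273, 0.2013]
tcp_rot: [180.0, 0.0, -3.8]
contact_force: [-0.2, -0.3, -0.2]
width: 0.0464
gripper_force: 0.0
```

```bash
python3 - <<'E'
from h import *
from scipy.spatial.transform import Rotation as R
s=state(); T=np.eye(4);T[:3,:3]=R.from_euler("xyz",s["tcp_rot"],degrees=True).as_matrix();T[:3,3]=s["ee_pos"]
im=capture("wrist"); p=dict(_cp("wrist"));p["pose"]=T@np.array(p["hand_eye"])
import h; h.camera_params=lambda c:p
q0=[.5948,.1364,-.069]
m=seg("block",im,"wrist",blockroi(im,q0,"wrist")); qb,f=fit("block",{"wrist":m},q0)
hsv=cv2.cvtColor(im,cv2.COLOR_RGB2HSV); r=np.zeros((480,640),np.uint8)
for hh in hulls("corner",[.646,.193,-.069],"wrist"): cv2.fillPoly(r,[np.int32(hh)],1)
cs=seg("corner",im,"wrist",r); qc,fc=fit("corner",{"wrist":cs},[.646,.193,-.069])
print(qb,f,qc,fc,rel(qb,qc),s["t"],s["ee_pos"])
cv2.imwrite("pics/w1.png",im[:,:,::-1])
E
```

```text
Traceback (most recent call last):
NameError: name '_cp' is not defined
```

```bash
cat > w.py <<'E'
from h import *
import h,sys
from scipy.spatial.transform import Rotation as R
s=state(); T=np.eye(4);T[:3,:3]=R.from_euler("xyz",s["tcp_rot"],degrees=True).as_matrix();T[:3,3]=s["ee_pos"]
im=capture("wrist"); p=dict(camera_params("wrist"));p["pose"]=T@np.array(p["hand_eye"])
cv2.imwrite(f"pics/{sys.argv[1]}.png",im[:,:,::-1])
h.camera_params=lambda c:p
q0=[.5948,.1364,-.069]
m=seg("block",im,"wrist",blockroi(im,q0,"wrist")); qb,f=fit("block",{"wrist":m},q0)
r=np.zeros((480,640),np.uint8)
for hh in hulls("corner",[.646,.193,-.069],"wrist"): cv2.fillPoly(r,[np.int32(hh)],1)
cs=seg("corner",im,"wrist",r); qc,fc=fit("corner",{"wrist":cs},[.646,.193,-.069])
print(qb,f,qc,fc,rel(qb,qc),s["t"])
E
python3 w.py w1
```

```text
[ 0.59474973  0.13657961 -0.06221919] 0.018059775233268738 [ 0.64858321  0.19455181 -0.07175981] 0.03206241875886917 [-0.04953842 -0.06168277  0.00954062] 20.85
```

View pics/w1.png

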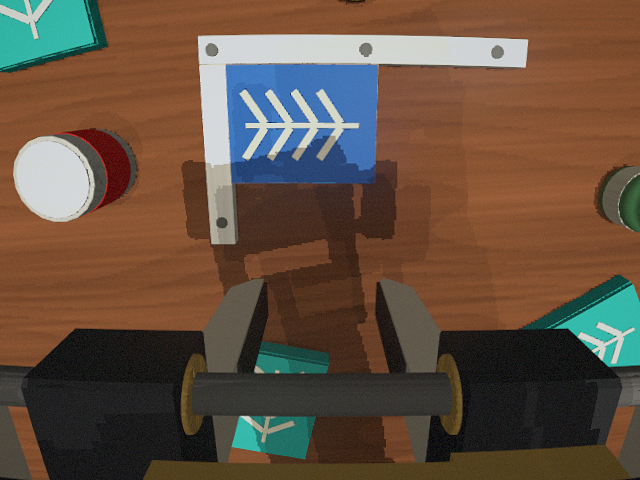

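Wrist view: the blue face meets the long rail (row ~65) and the short rail (column ~228) with no bench showing between them. The tin at (75,175) and the jar at (620,200) are undisturbed, and the ink pot stood in place in the earlier view. Robot is clear, so I hand in.

```bash
python3 -c "
from bench import *
print(hand_in())"
```

```text
the job is handed in; nothing more can be done
None
```

I pushed the blue block into the corner stop and handed the job in at about 21 s; the wrist view shows no gap at either rail, but the view angle could hide about 1 mm.

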